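# Show the apprentice the missed hole and the drill for it

## Task

One of the three drilled plates still lacks a hole: show the apprentice where it goes and what to drill it with. Point at the undrilled, cross-marked corner and then at the twist drill that fits the plate's holes (the middle-sized of the three in the tray), each time holding the fingertips straight above it, about two centimetres off, for a good two seconds. Touch and move nothing, lift well clear between the two so that you point at no other plate, hole or drill, and finish with the hand raised at least 20 cm above the bench.

Things in the scene. Friction and masses are not known exactly. Their poses are not given: they have to be found in the camera images.
- plate_unfinished: Flat aluminium practice plate, 110 x 85 x 10 mm, lying flat on the bench (z = 0) at any yaw, with three of its four 14 mm corner holes drilled. Origin: centre of the underside; x along the 110 mm side, y along the 85 mm side, z up. Hole centres lie at x = +-39, y = +-26.5 mm; the one at (+39, +26.5) is undrilled. The three plates lie in three places of the bench in any order, to the right of the drill tray.
- undrilled_mark (a point): The undrilled hole position of the unfinished plate: a scribed cross with a centre-punch dot on the plate's top face, 10 mm above the bench. This point is the dot; same axes as the plate.
- plate_b: Finished plate, same size, colour and frame (110 x 85 x 10 mm), all four corner holes drilled.
- plate_c: Another finished plate, as plate_b, all four corner holes drilled.
- drill_tray: Low wooden tray on the left, fixed, 200 x 150 mm, rim and two lane dividers 14 mm high, inner floor 5 mm above the bench. Origin: centre of the underside; its three lanes run along x, 49 mm apart, one drill in each lane in any order.
- drill_middle: Middle-sized steel twist drill, 14 mm in diameter and 160 mm long, straight 14 mm shank; it fits the holes of the plates. Lies in a lane of the tray, on its floor (5 mm above the bench), so its top is 19 mm above the bench. Origin: middle of its length, on its underside; x along the drill to its point, z up.
- drill_small: Small twist drill, 8 mm in diameter, 117 mm long, in another lane; frame as for the middle one.
- drill_large: Large twist drill, 22 mm in diameter with a thinner 13 mm shank, 165 mm long, in another lane; frame as for the middle one.
- fluid_tin: Oblong green cutting-fluid tin, 34 x 60 mm, 127 mm high with its white spout, standing beyond the plates. Origin: centre of its underside. The tallest thing among the work.
- pot: Small black plastic pot, 42 mm across, 30 mm high. Origin: centre of its underside.
- chuck_key: T-handled steel chuck key, 70 x 70 x 17 mm, lying flat. Origin: on the bench under its middle.
- try_square: Steel try square, 75 mm stock and 100 mm blade, 14 mm thick, lying flat. Origin: on the bench within the L.
- centre_punch: Steel centre punch, 12 mm in diameter, 104 mm long, lying between the robot and the plates. Origin: underside, mid length.
- calliper: Steel vernier calliper, 230 mm long, 7 mm thick, lying beyond the plates. Origin: underside, mid beam.
- flat_file: Flat file with wooden handle, 310 mm long, 20 mm thick, lying to the left of the tray. Origin: underside, near mid length.
Things that resemble listed ones, but are neither listed nor needed, are in the scene too. Leave any orange look-alike of the drill_middle alone.

How it is judged:
By the outcome, as a careful person would: the job done as asked, in the order asked, and still so for the second after the job is handed in, with the robot touching nothing.
It also fails if it takes over 53 s, if anything falls off the work surface, if the arm or the gripper's body presses on something with over 40 N, if the wrist force passes 120 N, or if a joint passes its speed limit or range.

## Robot

A 6-joint arm with a two-finger parallel gripper is mounted at the origin on the work surface. World frame = base frame: x ahead of the robot, y to its left, z up, the work surface at z = 0. Lengths are in m, angles in rad, forces in N, time in s.
With the tool pointing down it reaches from about 0.375 to 0.9 m from the base axis. Payload 3.1 kg.
Tool frame: the origin (TCP) lies midway between the tips of the shut fingers; the grasp point (between the pads) lies 19 mm behind it; z points along the fingers, x is the direction in which the jaws open and shut, and the axes are right-handed (so a half turn about z gives the same grasp; the last joint's range is limited). The gripper opens to 87 mm and grips with 3 to 60 N. Pads are 19 mm wide; open, the fingers measure 117 mm over their backs; the gripper's body (75 mm by 190 mm) begins 51 mm behind the grasp point.
Start: joints at [-1.526, 0.527, 1.433, -0, 1.181, -0.178], TCP at [0.138, -0.61, 0.223] pointing down, gripper open.
Joint ranges: [-3.08, 3.08], [-0.75, 2.2], [0.22, 2.44], [-1.43, 4.57], [0, 2.65], [-2.85, 2.85]. Speed limits (rad/s): [2.79, 2.79, 3.14, 3.14, 3.14, 3.14].

## Interface

Orientations are given as a unit quaternion [x, y, z, w].
In Python, from rig import * gives the robot as it stands.
- The arm moves only by the tool drive_tool, never from a script. Its argument "plan" is a list of rows, each an object with "offset": the shift along the tool's x, y, z in cm, a list of three; "delta_rot": the turn, a rotation vector about the tool's x, y, z in degrees, a list of three; "jaw": the finger opening in cm, from 0 to 8.7. In form: [{"offset": [dx, dy, dz], "delta_rot": [wx, wy, wz], "jaw": jaw}, ...]. A call has exactly 8 rows; each row is the pose to reach, as a shift and turn from the pose commanded when the call began, along the tool's axes at that moment; what a row does not reach only later rows make up. A row lasts 1/12 s, in which the tool goes at most 41.7 mm and 7.16 degrees, less where a joint would pass 70% of its speed; a pose out of reach is approached as far as the arm can. A call with a gripper value outside its range is refused whole. The fingers move at their own pace and stop on an object; "squeeze" is the grip in N (left out, the last holds). Time passes only in rows, so rows that repeat a pose let the fingers close, or fill a call up. It gives the time, the measured TCP pose, the force and the opening at its end, in the units of the state.
- get_obs(): the state, without advancing time (a new reading comes with each control period).
- camera(name): name is "scene" or "top" or "wrist"; returns the picture (384x512x3 uint8, red, green, blue); there is no depth.
- calibration(name): a dict with "K" (3x3 intrinsics, pixels), "distortion" ([k1, k2, p1, p2, k3] as OpenCV has them; the pictures are not rectified), "pose" (4x4, takes a point from camera to world coordinates); the wrist camera has in their place "tool_from_camera" (4x4, takes a point from camera to tool coordinates, whose origin is the TCP and whose axes are the tool frame's). Camera axes: x right, y down, z forward; pixel columns grow to the right and rows downward; lengths in m; the calibration is good to about 2 mm. A picture is of the moment at which its call begins: read the wrist's pose just before it. calibration takes no time and is no camera call.
- hand_in(): hands the job in, once; it reports no verdict.
The state is a dict: "time": time; "q": joint angles; "joint_velocities": joint speeds; "joint_torque": joint torques, N m; "position": TCP position; "tool_rot": TCP orientation; "ft_force": force on the tool from outside, world axes, zero at the start; "moment": the same for the moment, N m; "grip_width": finger opening in m.
Only numpy, scipy, OpenCV 4.12 (cv2) and the standard library are available. Lean on these libraries where they do the work, as an engineer would, in place of code of your own. Each camera call takes 0.05 s, during which the arm holds its last target.

## Working session

There is one attempt and no reset: what is moved stays moved. The work goes in short steps, Python scripts to look and compute and a tool call to move; the robot and the scene stay as the last step left them, time stands still between calls to the robot, and variables do not carry over. Pictures are saved under pics/ and viewed, and the job is handed in when it is done.

Besides the shell and the picture viewer there is one more tool, called after "Emit:" as name(argument=value, ...), one argument or row to a line, values as JSON. drive_tool: Moves the arm, as the interface text tells. Its arguments: {"type":"object","properties":{"plan":{"type":"array","items":{"type":"object","properties":{"offset":{"type":"array","items":{"type":"number"}},"delta_rot":{"type":"array","items":{"type":"number"}},"jaw":{"type":"number"}}}},"squeeze":{"type":"number"}},"required":["plan"]}

```bash
mkdir -p pics; ls
python3 - <<'E'
from rig import *
import cv2
for n in ("top","scene"):
    im=camera(n); cv2.imwrite(f"pics/{n}0.png",cv2.cvtColor(im,cv2.COLOR_RGB2BGR))
    print(n,calibration(n))
print(calibration("wrist")); print(get_obs())
E
```

```text
pics
top {'K': array([[361.82221392,   0.        , 257.40986936],
       [  0.        , 361.82221392, 195.2093899 ],
       [  0.        ,   0.        ,   1.        ]]), 'distortion': array([-0.10488444,  0.        ,  0.        ,  0.        ,  0.        ]), 'pose': array([[ 0.01633884, -0.98797293,  0.15376129,  0.33734802],
       [-0.99969598, -0.01898188, -0.01573676,  0.09081624],
       [ 0.01846617, -0.15345742, -0.9879827 ,  1.27896212],
       [ 0.        ,  0.        ,  0.        ,  1.        ]])}
scene {'K': array([[374.4199805 ,   0.        , 254.95953802],
       [  0.        , 374.4199805 , 188.55827484],
       [  0.        ,   0.        ,   1.        ]]), 'distortion': array([0.02640833, 0.        , 0.        , 0.        , 0.        ]), 'pose': array([[-0.78367744,  0.38414539, -0.48814136,  1.08588297],
       [ 0.62116033,  0.48073611, -0.61891246,  0.7473133 ],
       [-0.00308519, -0.78824178, -0.61535793,  0.70334313],
       [ 0.        ,  0.        ,  0.        ,  1.        ]])}
{'K': array([[290.61480117,   0.        , 253.59056571],
       [  0.        , 290.6
[... 537 characters left out ...]
.1, 'q': array([-1.52648160e+00,  5.28373083e-01,  1.43376666e+00, -7.79418306e-06,
        1.18135782e+00, -1.78516959e-01]), 'joint_velocities': array([ 6.81397656e-04,  2.68671530e-05, -2.89192346e-03,  4.86212961e-04,
       -2.12979170e-03,  1.65559815e-03]), 'joint_torque': array([-3.69279342e-04, -4.40984130e+01, -1.77151197e+01,  6.34001568e-02,
        5.33824519e-02, -5.89115257e-05]), 'position': array([ 0.13810738, -0.60889079,  0.22167193]), 'tool_rot': array([ 7.81343064e-01, -6.24101041e-01, -6.29526479e-04, -7.14756870e-04]), 'ft_force': array([-0.90334818,  0.24780508,  0.42646137]), 'moment': array([-0.04037604, -0.06356873, -0.01875857]), 'grip_width': 0.08704808788511523}
```

View pics/top0.png

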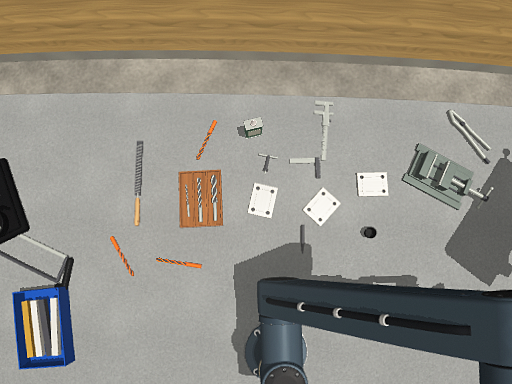

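View pics/scene0.png

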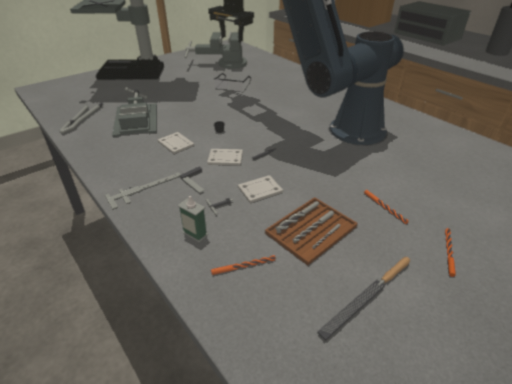

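Run:
```python
import cv2
im=cv2.imread("pics/top0.png")
c=im[130:280,80:420]
cv2.imwrite("pics/top0_big.png",cv2.resize(c,None,fx=2.35,fy=2.35,interpolation=cv2.INTER_CUBIC))
```

```text
(no output)
```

View pics/top0_big.png

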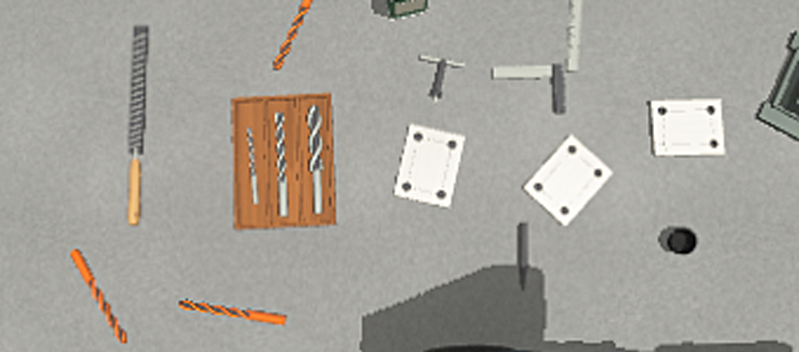

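The top view shows three plates, at about (263,200), (322,206) and (372,184). Only the right one seems to have three holes, with its lower-left corner near (361,191) undrilled. The tray drills are at (187,201) small, (199,199) middle and (213,197) large, and the orange look-alikes at (207,139), (122,256) and (179,262) are to be left alone. Next I'll take close crops and measure.

```bash
cat > h.py <<'E'
import numpy as np, cv2
def ray(px,cal,pose):
    p=cv2.undistortPoints(np.array([[px]],float),cal["K"],cal["distortion"])[0,0]
    d=pose[:3,:3]@np.array([p[0],p[1],1.]); return pose[:3,3],d
def onz(px,cal,z,pose=None):
    o,d=ray(px,cal,cal["pose"] if pose is None else pose); return o+d*(z-o[2])/d[2]
E
python3 - <<'E'
import cv2,numpy as np
from rig import *
from h import *
im=cv2.imread("pics/top0.png"); cal=calibration("top")
a=cv2.resize(im[165:205,350:396],None,fx=10,fy=10,interpolation=cv2.INTER_CUBIC)
b=cv2.resize(im[165:232,174:228],None,fx=6,fy=6,interpolation=cv2.INTER_CUBIC)
c=np.zeros((402,800,3),np.uint8); c[:400,:460]=a; c[:,470:794]=b; cv2.imwrite("pics/crop1.png",c)
g=cv2.cvtColor(im,cv2.COLOR_BGR2GRAY)
# plate corners & holes
for name,(x0,y0,x1,y1) in dict(A=(245,180,282,222),B=(300,184,345,230),C=(350,165,396,205)).items():
    m=(g[y0:y1,x0:x1]>215).astype(np.uint8)
    m=cv2.morphologyEx(m,cv2.MORPH_OPEN,np.ones((2,2),np.uint8))
    cs,_=cv2.findContours(m,cv2.RETR_EXTERNAL,cv2.CHAIN_APPROX_NONE); k=max(cs,key=cv2.contourArea)
    pts=np.array([onz(p[0]+[x0,y0],cal,.01)[:2] for p in k])*1000
    r=cv2.minAreaRect(pts.astype(np.float32)); print(name,r)
    fill=np.zeros_like(m); cv2.drawContours(fill,[k],-1,1,-1); fill=cv2.erode(fill,np.ones((3,3),np.uint8))
    dark=((g[y0:y1,x0:x1]<150)&(fill>0)).astype(np.uint8)
    n,l,s,ce=cv2.connectedComponentsWithStats(dark)
    for i in range(1,n):
        w=(l==i)*(230.-g[y0:y1,x0:x1]); yy,xx=np.mgrid[y0:y1,x0:x1]; p=[(w*xx).sum()/w.sum(),(w*yy).sum()/w.sum()]
        print("  hole",s[i,4],np.round(p,1),np.round(onz(p,cal,.01)*1000,1))
for n,p in dict(small=(187,201),mid=(199,199),large=(213,197),midtop=(80+279/2.35,130+113/2.35),midbot=(80+284/2.35,130+215/2.35),cross=(361,191)).items(): print(n,np.round(onz(p,cal,.012)*1000))
E
```

```text
A ((514.5912475585938, 49.23163986206055), (84.91353607177734, 111.05641174316406), 78.35856628417969)
  hole 10 [257.5 187.8] [561.7  70.9  10. ]
  hole 9 [272. 191.] [551.2  19.1  10. ]
  hole 9 [252.6 208.9] [485.6  86.7  10. ]
  hole 9 [267.3 212.1] [475.1  34.8  10. ]
B ((496.3507385253906, -161.21473693847656), (85.70266723632812, 111.31269073486328), 48.57984161376953)
  hole 8 [322.9 193.1] [ 546.8 -163.5   10. ]
  hole 9 [334.  203.1] [ 511.7 -203.3   10. ]
  hole 8 [308.5 209. ] [ 488.9 -111.5   10. ]
  hole 8 [319.8 219.1] [ 453.5 -151.7   10. ]
C ((582.2958374023438, -349.2225341796875), (85.18172454833984, 110.21477508544922), 1.436058521270752)
  hole 9 [361.3 176.8] [ 609.7 -305.5   10. ]
  hole 9 [382.  176.3] [ 613.5 -383.    10. ]
  hole 8 [383.2 190.8] [ 559.8 -385.6   10. ]
small [509. 319.  12.]
mid [517. 277.  12.]
large [525. 228.  12.]
midtop [592. 281.  12.]
midbot [438. 267.  12.]
cross [ 557. -302.   12.]
```

View pics/crop1.png

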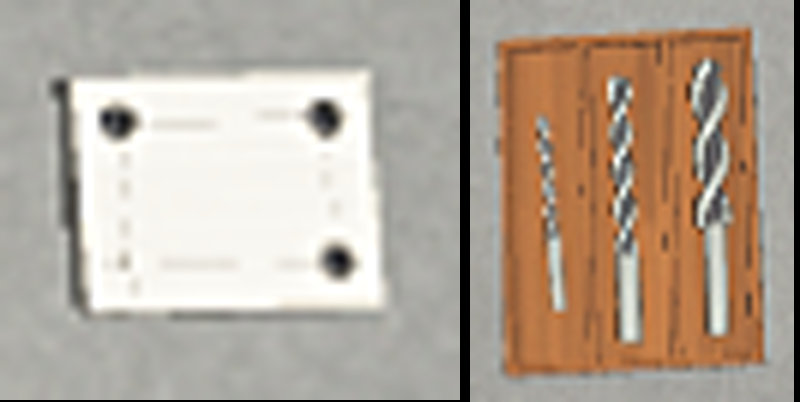

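The crops confirm the choice. The right plate has holes at (361,177), (382,176) and (383,191), and a scribed cross without a hole at about (362,191). The middle drill is the centre lane one, about (199,200).

```bash
cat >> h.py <<'E'
from scipy.spatial.transform import Rotation as Ro
def off(t,o):
    R=Ro.from_quat(o["tool_rot"]).as_matrix()
    return R.T@(np.array(t)-o["position"])*100
def wpose(cal,o):
    T=np.eye(4);T[:3,:3]=Ro.from_quat(o["tool_rot"]).as_matrix();T[:3,3]=o["position"]
    return T@cal["tool_from_camera"]
E
python3 - <<'E'
from rig import *; from h import *
o=get_obs(); print(off([.556,-.308,.2],o)); print(Ro.from_quat(o["tool_rot"]).as_matrix().round(3))
E
```

```text
[-20.10578779 -47.4048308    2.22061219]
[[ 0.221 -0.975 -0.   ]
 [-0.975 -0.221  0.002]
 [-0.002 -0.    -1.   ]]
```

Emit:
drive_tool(
  plan=[
    {"offset": [-0.8, -1.9, 0], "delta_rot": [0, 0, 0], "jaw": 0},
    {"offset": [-2, -4.7, 0], "delta_rot": [0, 0, 0], "jaw": 0},
    {"offset": [-3.4, -8, 0], "delta_rot": [0, 0, 0], "jaw": 0},
    {"offset": [-4.8, -11.3, 0], "delta_rot": [0, 0, 0], "jaw": 0},
    {"offset": [-6.2, -14.6, 0], "delta_rot": [0, 0, 0], "jaw": 0},
    {"offset": [-7.6, -17.9, 0], "delta_rot": [0, 0, 0], "jaw": 0},
    {"offset": [-8.8, -20.7, 0], "delta_rot": [0, 0, 0], "jaw": 0},
    {"offset": [-9.5, -22.4, 0], "delta_rot": [0, 0, 0], "jaw": 0},
  ],
)

```text
time: 0.77
position: [0.3377, -0.4644, 0.2221]
tool_rot: [0.782, -0.623, -0.001, -0.001]
ft_force: [-0.3, 1.0, -0.6]
grip_width: 0.0417
```

Emit:
drive_tool(
  plan=[
    {"offset": [-0.8, -1.9, 0], "delta_rot": [0, 0, 0], "jaw": 0},
    {"offset": [-2, -4.7, 0], "delta_rot": [0, 0, 0], "jaw": 0},
    {"offset": [-3.4, -8, 0], "delta_rot": [0, 0, 0], "jaw": 0},
    {"offset": [-4.8, -11.3, 0], "delta_rot": [0, 0, 0], "jaw": 0},
    {"offset": [-6.2, -14.6, 0], "delta_rot": [0, 0, 0], "jaw": 0},
    {"offset": [-7.6, -17.9, 0], "delta_rot": [0, 0, 0], "jaw": 0},
    {"offset": [-8.8, -20.7, 0], "delta_rot": [0, 0, 0], "jaw": 0},
    {"offset": [-9.5, -22.4, 0], "delta_rot": [0, 0, 0], "jaw": 0},
  ],
)

```text
time: 1.43
position: [0.5353, -0.3225, 0.222]
tool_rot: [0.782, -0.623, -0.0, -0.001]
ft_force: [0.1, 0.1, 0.7]
grip_width: 0.0007
```

Run:
```python
from rig import *; from h import *
o=get_obs(); im=camera("wrist"); cv2.imwrite("pics/w1.png",cv2.cvtColor(im,cv2.COLOR_RGB2BGR))
print(o); print(off([.556,-.308,.2],o))
np.savez("w1.npz",p=o["position"],r=o["tool_rot"])
```

```text
{'time': 1.4333, 'q': array([-7.21372056e-01,  5.28147284e-01,  1.43303244e+00,  1.24354970e-03,
        1.18111109e+00,  6.23646427e-01]), 'joint_velocities': array([ 0.32083779,  0.11261587, -0.21318056, -0.02984189,  0.10828136,
        0.32850649]), 'joint_torque': array([ -0.44439753, -44.55277205, -17.30049133,   0.18918604,
        -0.06069487,  -0.1227226 ]), 'position': array([ 0.53527413, -0.32248221,  0.22204451]), 'tool_rot': array([ 7.82113524e-01, -6.23135605e-01, -3.20576285e-04, -5.91440984e-04]), 'ft_force': array([0.06855726, 0.14619495, 0.70182121]), 'moment': array([-0.07036748, -0.0302132 ,  0.03096242]), 'grip_width': 0.0006889254645345013}
[-0.94586291 -2.34258332  2.20685623]
```

View pics/w1.png

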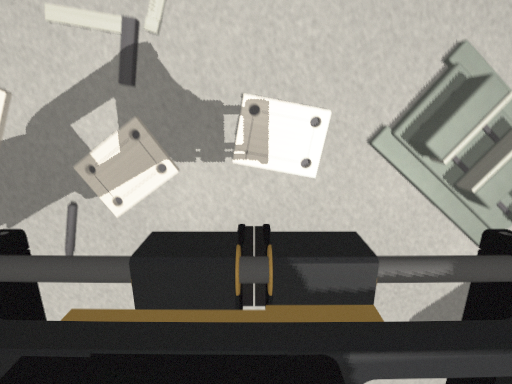

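The wrist view shows the plate at (282,135) with holes at (255,110), (316,121) and (306,163). Its undrilled corner is near (245,152). The arm was still settling, so I'll take another picture at rest and measure there.

Run:
```python
from rig import *; from h import *
camera("top")
camera("top")
o=get_obs(); print(o["joint_velocities"].round(3),o["position"])
im=camera("wrist"); bgr=cv2.cvtColor(im,cv2.COLOR_RGB2BGR); cv2.imwrite("pics/w2.png",bgr)
cv2.imwrite("pics/w2c.png",cv2.resize(bgr[85:205,215:345],None,fx=5,fy=5,interpolation=cv2.INTER_CUBIC))
```

```text
[-0.043 -0.008  0.015 -0.014  0.001 -0.005] [ 0.5336731  -0.32393641  0.22193649]
```

View pics/w2c.png

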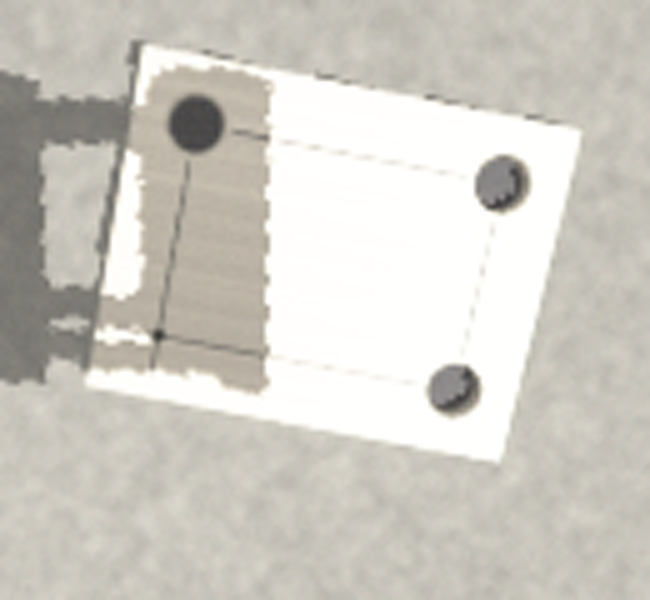

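The dot shows clearly at crop (158,335), which is wrist pixel (246.2,151.6). The other three corners are drilled.

Run:
```python
from rig import *; from h import *
o=get_obs(); c=calibration("wrist"); P=wpose(c,o)
print(o["position"],o["tool_rot"])
q=lambda x,y:(215+x/5-.4,85+y/5-.4)
for n,p in dict(dot=q(158,335),h1=q(195,123),h2=q(502,184),h3=q(454,389)).items(): print(n,(onz(p,c,.01,P)*1000).round(1))
d=onz(q(158,335),c,.01,P)
d=(d+np.array([.556,-.3081,.01]))/2; print(d, off([d[0],d[1],.031],o))
```

```text
[ 0.53276128 -0.32477759  0.22196131] [ 7.81774581e-01 -6.23560666e-01 -7.02244654e-04  3.27172187e-04]
dot [ 555.2 -310.1   10. ]
h1 [ 608.6 -307.7   10. ]
h2 [ 611.5 -386.2   10. ]
h3 [ 558.7 -388.4   10. ]
[ 0.55559944 -0.30912087  0.01      ] [-1.00551406 -2.60125617 19.09323905]
```

Emit:
drive_tool(
  plan=[
    {"offset": [-0.5, -1.3, 0], "delta_rot": [0, 0, 0], "jaw": 0},
    {"offset": [-1.0, -2.6, 1], "delta_rot": [0, 0, 0], "jaw": 0},
    {"offset": [-1.0, -2.6, 3], "delta_rot": [0, 0, 0], "jaw": 0},
    {"offset": [-1.0, -2.6, 5.5], "delta_rot": [0, 0, 0], "jaw": 0},
    {"offset": [-1.0, -2.6, 8], "delta_rot": [0, 0, 0], "jaw": 0},
    {"offset": [-1.0, -2.6, 10], "delta_rot": [0, 0, 0], "jaw": 0},
    {"offset": [-1.0, -2.6, 11], "delta_rot": [0, 0, 0], "jaw": 0},
    {"offset": [-1.0, -2.6, 11], "delta_rot": [0, 0, 0], "jaw": 0},
  ],
)

```text
time: 2.3
position: [0.5547, -0.3085, 0.1093]
tool_rot: [0.781, -0.624, -0.003, -0.0]
ft_force: [-0.5, -0.3, 0.5]
grip_width: 0.0005
```

Run:
```python
from rig import *; from h import *
ps=[]
for i in range(4):
    o=get_obs(); im=camera("wrist"); ps.append(o["position"])
print(np.round(ps,4), o["tool_rot"])
bgr=cv2.cvtColor(im,cv2.COLOR_RGB2BGR); cv2.imwrite("pics/w3.png",bgr)
print(off([.5556,-.3091,.030],o))
```

```text
[[ 0.5547 -0.3085  0.1093]
 [ 0.5557 -0.3093  0.1111]
 [ 0.5566 -0.31    0.1125]
 [ 0.5571 -0.3104  0.1134]] [ 7.81240793e-01 -6.24228905e-01  1.04625016e-03 -5.19696823e-05]
[-0.16827538  0.12786029  8.34272638]
```

View pics/w3.png

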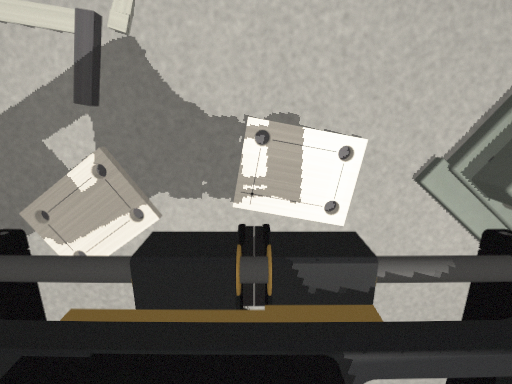

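In this nearer wrist view the cross is at about (251,194), just ahead of the fingertips. I'll measure it again.

Run:
```python
from rig import *; from h import *
for _ in range(3): camera("top")
o=get_obs(); im=camera("wrist"); print(o["position"],o["joint_velocities"].round(3))
bgr=cv2.cvtColor(im,cv2.COLOR_RGB2BGR)
cv2.imwrite("pics/w4c.png",cv2.resize(bgr[160:225,225:290],None,fx=8,fy=8,interpolation=cv2.INTER_CUBIC))
np.savez("w4.npz",position=o["position"],tool_rot=o["tool_rot"])
```

```text
[ 0.55696015 -0.3103048   0.1140037 ] [ 0.002  0.003  0.006 -0.    -0.001  0.001]
```

View pics/w4c.png

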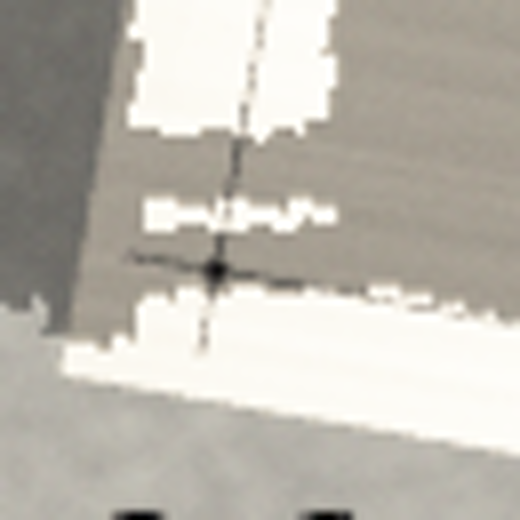

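Run:
```python
from rig import *; from h import *
o=get_obs(); c=calibration("wrist")
d=onz((251.4,193.2),c,.01,wpose(c,o)); print(o["position"],d); print(off([d[0],d[1],.030],o), off([.5556,-.3091,.030],o))
```

```text
[ 0.55678483 -0.31019361  0.11381397] [ 0.55617016 -0.30889461  0.01      ]
[-0.15517956  0.04342747  8.3810799 ] [-0.14774017  0.10357208  8.38100581]
```

Emit:
drive_tool(
  plan=[
    {"offset": [-0.1, 0.05, 1], "delta_rot": [0, 0, 0], "jaw": 0},
    {"offset": [-0.15, 0.05, 2.5], "delta_rot": [0, 0, 0], "jaw": 0},
    {"offset": [-0.15, 0.05, 4], "delta_rot": [0, 0, 0], "jaw": 0},
    {"offset": [-0.15, 0.05, 5.5], "delta_rot": [0, 0, 0], "jaw": 0},
    {"offset": [-0.15, 0.05, 6.8], "delta_rot": [0, 0, 0], "jaw": 0},
    {"offset": [-0.15, 0.05, 7.7], "delta_rot": [0, 0, 0], "jaw": 0},
    {"offset": [-0.15, 0.05, 8.2], "delta_rot": [0, 0, 0], "jaw": 0},
    {"offset": [-0.15, 0.05, 8.4], "delta_rot": [0, 0, 0], "jaw": 0},
  ],
)

```text
time: 3.37
position: [0.555, -0.3081, 0.0275]
tool_rot: [0.781, -0.624, -0.001, -0.0]
ft_force: [0.1, -0.5, -0.4]
grip_width: 0.0004
```

Emit:
drive_tool(
  plan=[
    {"offset": [0, 0, 0], "delta_rot": [0, 0, 0], "jaw": 0},
    {"offset": [0, 0, 0], "delta_rot": [0, 0, 0], "jaw": 0},
    {"offset": [0, 0, 0], "delta_rot": [0, 0, 0], "jaw": 0},
    {"offset": [0, 0, 0], "delta_rot": [0, 0, 0], "jaw": 0},
    {"offset": [0, 0, 0], "delta_rot": [0, 0, 0], "jaw": 0},
    {"offset": [0, 0, 0], "delta_rot": [0, 0, 0], "jaw": 0},
    {"offset": [0, 0, 0], "delta_rot": [0, 0, 0], "jaw": 0},
    {"offset": [0, 0, 0], "delta_rot": [0, 0, 0], "jaw": 0},
  ],
)

```text
time: 4.03
position: [0.5555, -0.3084, 0.0287]
tool_rot: [0.781, -0.624, 0.0, 0.0]
ft_force: [-0.4, -0.0, 0.3]
grip_width: 0.0001
```

Emit:
drive_tool(
  plan=[
    {"offset": [0, 0, 0], "delta_rot": [0, 0, 0], "jaw": 0},
    {"offset": [0, 0, 0], "delta_rot": [0, 0, 0], "jaw": 0},
    {"offset": [0, 0, 0], "delta_rot": [0, 0, 0], "jaw": 0},
    {"offset": [0, 0, 0], "delta_rot": [0, 0, 0], "jaw": 0},
    {"offset": [0, 0, 0], "delta_rot": [0, 0, 0], "jaw": 0},
    {"offset": [0, 0, 0], "delta_rot": [0, 0, 0], "jaw": 0},
    {"offset": [0, 0, 0], "delta_rot": [0, 0, 0], "jaw": 0},
    {"offset": [0, 0, 0], "delta_rot": [0, 0, 0], "jaw": 0},
  ],
)

```text
time: 4.7
position: [0.5554, -0.3084, 0.0285]
tool_rot: [0.781, -0.624, -0.0, -0.0]
ft_force: [-0.1, -0.3, -0.1]
grip_width: 0.0005
```

Run:
```python
from rig import *; from h import *
o=get_obs(); print(o["time"],o["position"],o["tool_rot"])
im=camera("scene"); bgr=cv2.cvtColor(im,cv2.COLOR_RGB2BGR)
cv2.imwrite("pics/s5.png",cv2.resize(bgr[80:230,110:310],None,fx=4,fy=4,interpolation=cv2.INTER_CUBIC))
```

```text
4.7 [ 0.55539948 -0.3083987   0.02854199] [ 7.81314786e-01 -6.24137169e-01 -1.13386160e-08 -7.12234922e-06]
```

View pics/s5.png

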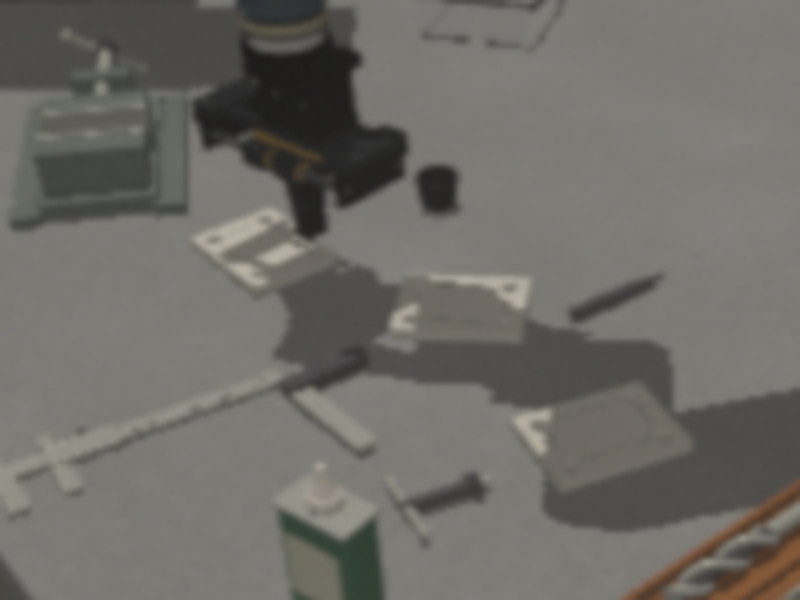

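The scene view shows the closed fingertips just above the undrilled corner, at about (310,235) in the crop. I'll keep holding, then rise straight up.

Emit:
drive_tool(
  plan=[
    {"offset": [0, 0, 0], "delta_rot": [0, 0, 0], "jaw": 0},
    {"offset": [0, 0, 0], "delta_rot": [0, 0, 0], "jaw": 0},
    {"offset": [0, 0, 0], "delta_rot": [0, 0, 0], "jaw": 0},
    {"offset": [0, 0, 0], "delta_rot": [0, 0, 0], "jaw": 0},
    {"offset": [0, 0, 0], "delta_rot": [0, 0, 0], "jaw": 0},
    {"offset": [0, 0, 0], "delta_rot": [0, 0, 0], "jaw": 0},
    {"offset": [0, 0, 0], "delta_rot": [0, 0, 0], "jaw": 0},
    {"offset": [0, 0, 0], "delta_rot": [0, 0, 0], "jaw": 0},
  ],
)

```text
time: 5.42
position: [0.5554, -0.3084, 0.0285]
tool_rot: [0.781, -0.624, -0.0, -0.0]
ft_force: [0.5, 1.0, -0.3]
grip_width: 0.0003
```

Emit:
drive_tool(
  plan=[
    {"offset": [0, 0, 0], "delta_rot": [0, 0, 0], "jaw": 0},
    {"offset": [0, 0, 0], "delta_rot": [0, 0, 0], "jaw": 0},
    {"offset": [0, 0, 0], "delta_rot": [0, 0, 0], "jaw": 0},
    {"offset": [0, 0, 0], "delta_rot": [0, 0, 0], "jaw": 0},
    {"offset": [0, 0, 0], "delta_rot": [0, 0, 0], "jaw": 0},
    {"offset": [0, 0, 0], "delta_rot": [0, 0, 0], "jaw": 0},
    {"offset": [0, 0, 0], "delta_rot": [0, 0, 0], "jaw": 0},
    {"offset": [0, 0, 0], "delta_rot": [0, 0, 0], "jaw": 0},
  ],
)

```text
time: 6.08
position: [0.5554, -0.3084, 0.0285]
tool_rot: [0.781, -0.624, -0.0, -0.0]
ft_force: [-0.2, -0.8, 0.5]
grip_width: 0.0002
```

Emit:
drive_tool(
  plan=[
    {"offset": [0, 0, 0], "delta_rot": [0, 0, 0], "jaw": 0},
    {"offset": [0, 0, 0], "delta_rot": [0, 0, 0], "jaw": 0},
    {"offset": [0, 0, 0], "delta_rot": [0, 0, 0], "jaw": 0},
    {"offset": [0, 0, 0], "delta_rot": [0, 0, 0], "jaw": 0},
    {"offset": [0, 0, 0], "delta_rot": [0, 0, 0], "jaw": 0},
    {"offset": [0, 0, 0], "delta_rot": [0, 0, 0], "jaw": 0},
    {"offset": [0, 0, 0], "delta_rot": [0, 0, 0], "jaw": 0},
    {"offset": [0, 0, 0], "delta_rot": [0, 0, 0], "jaw": 0},
  ],
)

```text
time: 6.75
position: [0.5554, -0.3084, 0.0286]
tool_rot: [0.781, -0.624, 0.0, 0.0]
ft_force: [0.6, -0.6, -0.8]
grip_width: 0.0009
```

Emit:
drive_tool(
  plan=[
    {"offset": [0, 0, -1.5], "delta_rot": [0, 0, 0], "jaw": 0},
    {"offset": [0, 0, -4], "delta_rot": [0, 0, 0], "jaw": 0},
    {"offset": [0, 0, -7.5], "delta_rot": [0, 0, 0], "jaw": 0},
    {"offset": [0, 0, -11], "delta_rot": [0, 0, 0], "jaw": 0},
    {"offset": [0, 0, -14.5], "delta_rot": [0, 0, 0], "jaw": 0},
    {"offset": [0, 0, -17.5], "delta_rot": [0, 0, 0], "jaw": 0},
    {"offset": [0, 0, -19.5], "delta_rot": [0, 0, 0], "jaw": 0},
    {"offset": [0, 0, -20], "delta_rot": [0, 0, 0], "jaw": 0},
  ],
)

```text
time: 7.42
position: [0.5574, -0.3098, 0.2334]
tool_rot: [0.781, -0.624, 0.004, 0.0]
ft_force: [1.1, 0.1, 1.0]
grip_width: 0.0006
```

Run:
```python
from rig import *; from h import *
o=get_obs(); print(o["time"],o["position"],o["q"].round(2)); print(off([.515,.274,.23],o), off([.46,.274,.23],o))
```

```text
7.4167 [ 0.55735764 -0.30984448  0.23339705] [-0.68  0.53  1.39  0.    1.21  0.67]
[-5.78774234e+01 -8.77521814e+00 -1.50031828e-02] [-5.90931780e+01 -3.41140678e+00 -5.33238929e-02]
```

Emit:
drive_tool(
  plan=[
    {"offset": [-1.5, -0.1, 0], "delta_rot": [0, 0, 0], "jaw": 0},
    {"offset": [-4, -0.2, 0], "delta_rot": [0, 0, 0], "jaw": 0},
    {"offset": [-6.6, -0.4, 0], "delta_rot": [0, 0, 0], "jaw": 0},
    {"offset": [-9.2, -0.5, 0], "delta_rot": [0, 0, 0], "jaw": 0},
    {"offset": [-11.8, -0.7, 0], "delta_rot": [0, 0, 0], "jaw": 0},
    {"offset": [-14.4, -0.8, 0], "delta_rot": [0, 0, 0], "jaw": 0},
    {"offset": [-17, -1, 0], "delta_rot": [0, 0, 0], "jaw": 0},
    {"offset": [-19.7, -1.1, 0], "delta_rot": [0, 0, 0], "jaw": 0},
  ],
)

```text
time: 8.08
position: [0.5202, -0.111, 0.226]
tool_rot: [0.781, -0.624, -0.003, 0.0]
ft_force: [0.8, 0.5, -0.6]
grip_width: 0.0005
```

Emit:
drive_tool(
  plan=[
    {"offset": [-2.5, -0.1, 0], "delta_rot": [0, 0, 0], "jaw": 0},
    {"offset": [-5, -0.3, 0], "delta_rot": [0, 0, 0], "jaw": 0},
    {"offset": [-7.5, -0.4, 0], "delta_rot": [0, 0, 0], "jaw": 0},
    {"offset": [-10, -0.6, 0], "delta_rot": [0, 0, 0], "jaw": 0},
    {"offset": [-12.5, -0.7, 0], "delta_rot": [0, 0, 0], "jaw": 0},
    {"offset": [-15, -0.8, 0], "delta_rot": [0, 0, 0], "jaw": 0},
    {"offset": [-17.4, -1, 0], "delta_rot": [0, 0, 0], "jaw": 0},
    {"offset": [-19.7, -1.1, 0], "delta_rot": [0, 0, 0], "jaw": 0},
  ],
)

```text
time: 8.75
position: [0.4867, 0.0829, 0.2262]
tool_rot: [0.781, -0.624, -0.002, 0.001]
ft_force: [1.0, 0.6, 0.6]
grip_width: 0.0005
```

Emit:
drive_tool(
  plan=[
    {"offset": [-2.5, -0.1, 0], "delta_rot": [0, 0, 0], "jaw": 0},
    {"offset": [-5.5, -0.3, 0], "delta_rot": [0, 0, 0], "jaw": 0},
    {"offset": [-8.5, -0.5, 0], "delta_rot": [0, 0, 0], "jaw": 0},
    {"offset": [-11.5, -0.6, 0], "delta_rot": [0, 0, 0], "jaw": 0},
    {"offset": [-14.5, -0.8, 0], "delta_rot": [0, 0, 0], "jaw": 0},
    {"offset": [-17.5, -1, 0], "delta_rot": [0, 0, 0], "jaw": 0},
    {"offset": [-19.3, -1.1, 0], "delta_rot": [0, 0, 0], "jaw": 0},
    {"offset": [-19.7, -1.1, 0], "delta_rot": [0, 0, 0], "jaw": 0},
  ],
)

```text
time: 9.42
position: [0.4536, 0.2779, 0.2261]
tool_rot: [0.783, -0.623, -0.002, 0.002]
ft_force: [0.6, -0.1, 0.3]
grip_width: 0.0004
```

Run:
```python
from rig import *; from h import *
for _ in range(5): camera("top")
o=get_obs(); im=camera("wrist"); print(o["time"],o["position"],o["joint_velocities"].round(3))
bgr=cv2.cvtColor(im,cv2.COLOR_RGB2BGR); cv2.imwrite("pics/w6.png",bgr)
```

```text
9.6667 [0.45633558 0.27422793 0.22766803] [-0.012 -0.007 -0.008  0.001  0.001  0.002]
```

View pics/w6.png

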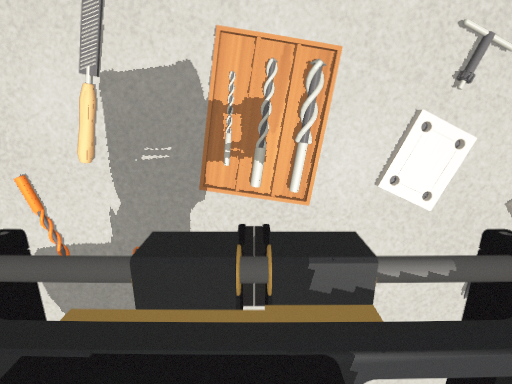

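The wrist view shows the tray with the small drill at (230,118), the middle at (264,122) and the large at (308,125). The middle drill's ends are at (272,60) and (257,186).

Run:
```python
from rig import *; from h import *
o=get_obs(); c=calibration("wrist"); P=wpose(c,o)
w=lambda p,z=.012: onz(p,c,z,P)
a,b=w((272,60)),w((257,186)); m=(a+b)/2; print(a.round(4),b.round(4),np.linalg.norm(a-b),m.round(4))
for n,(e,f,z) in dict(small=((232,72),(227,165),.009),large=((319,61),(295,191),.014)).items():
    print(n,np.linalg.norm(w(e,z)-w(f,z)).round(3),w(e,z).round(3),w(f,z).round(3))
for q in [(264.5,122),(265,122)]: print(w(q))
print(off([m[0],m[1],.039],o))
```

```text
[0.5934 0.2817 0.012 ] [0.4368 0.2644 0.012 ] 0.1576147854426773 [0.5151 0.273  0.012 ]
small 0.116 [0.57  0.326 0.009] [0.455 0.31  0.009]
large 0.163 [0.605 0.226 0.014] [0.442 0.213 0.014]
[0.52051733 0.27379153 0.012     ]
[0.52065715 0.27317202 0.012     ]
[ 1.3812487  -5.6954207  18.89263662]
```

The lengths come out at 158, 116 and 163 mm, which match the middle, small and large drills. Both cameras put the middle drill's midpoint at about (0.515, 0.273). I'll go above it high up, then straight down.

Emit:
drive_tool(
  plan=[
    {"offset": [0.4, -1.5, 0], "delta_rot": [0, 0, 0], "jaw": 0},
    {"offset": [0.9, -3.7, 0], "delta_rot": [0, 0, 0], "jaw": 0},
    {"offset": [1.3, -5.3, 0], "delta_rot": [0, 0, 0], "jaw": 0},
    {"offset": [1.4, -5.7, 1], "delta_rot": [0, 0, 0], "jaw": 0},
    {"offset": [1.4, -5.7, 3], "delta_rot": [0, 0, 0], "jaw": 0},
    {"offset": [1.4, -5.7, 5.5], "delta_rot": [0, 0, 0], "jaw": 0},
    {"offset": [1.4, -5.7, 8], "delta_rot": [0, 0, 0], "jaw": 0},
    {"offset": [1.4, -5.7, 10], "delta_rot": [0, 0, 0], "jaw": 0},
  ],
)

```text
time: 10.38
position: [0.5139, 0.2729, 0.1262]
tool_rot: [0.781, -0.625, -0.001, 0.001]
ft_force: [-0.5, 0.0, -0.7]
grip_width: 0.0004
```

Emit:
drive_tool(
  plan=[
    {"offset": [0, 0, 1.8], "delta_rot": [0, 0, 0], "jaw": 0},
    {"offset": [0, 0, 3.6], "delta_rot": [0, 0, 0], "jaw": 0},
    {"offset": [0, 0, 5.4], "delta_rot": [0, 0, 0], "jaw": 0},
    {"offset": [0, 0, 6.8], "delta_rot": [0, 0, 0], "jaw": 0},
    {"offset": [0, 0, 7.8], "delta_rot": [0, 0, 0], "jaw": 0},
    {"offset": [0, 0, 8.4], "delta_rot": [0, 0, 0], "jaw": 0},
    {"offset": [0, 0, 8.7], "delta_rot": [0, 0, 0], "jaw": 0},
    {"offset": [0, 0, 8.8], "delta_rot": [0, 0, 0], "jaw": 0},
  ],
)

```text
time: 11.05
position: [0.5155, 0.274, 0.0403]
tool_rot: [0.781, -0.624, -0.0, 0.0]
ft_force: [0.2, 0.2, -1.3]
grip_width: 0.0006
```

Emit:
drive_tool(
  plan=[
    {"offset": [0, 0, 0], "delta_rot": [0, 0, 0], "jaw": 0},
    {"offset": [0, 0, 0], "delta_rot": [0, 0, 0], "jaw": 0},
    {"offset": [0, 0, 0], "delta_rot": [0, 0, 0], "jaw": 0},
    {"offset": [0, 0, 0], "delta_rot": [0, 0, 0], "jaw": 0},
    {"offset": [0, 0, 0], "delta_rot": [0, 0, 0], "jaw": 0},
    {"offset": [0, 0, 0], "delta_rot": [0, 0, 0], "jaw": 0},
    {"offset": [0, 0, 0], "delta_rot": [0, 0, 0], "jaw": 0},
    {"offset": [0, 0, 0], "delta_rot": [0, 0, 0], "jaw": 0},
  ],
)

```text
time: 11.72
position: [0.5157, 0.2743, 0.0406]
tool_rot: [0.781, -0.624, 0.0, -0.0]
ft_force: [0.9, 0.5, 0.1]
grip_width: 0.0004
```

Run:
```python
from rig import *; from h import *
o=get_obs(); print(o["time"],o["position"],o["tool_rot"])
im=camera("scene"); bgr=cv2.cvtColor(im,cv2.COLOR_RGB2BGR)
cv2.imwrite("pics/s7.png",cv2.resize(bgr[120:270,200:400],None,fx=4,fy=4,interpolation=cv2.INTER_CUBIC))
```

```text
11.7167 [0.51569802 0.27428296 0.0406214 ] [ 7.81346018e-01 -6.24098066e-01  3.41842514e-05 -5.02303427e-05]
```

View pics/s7.png

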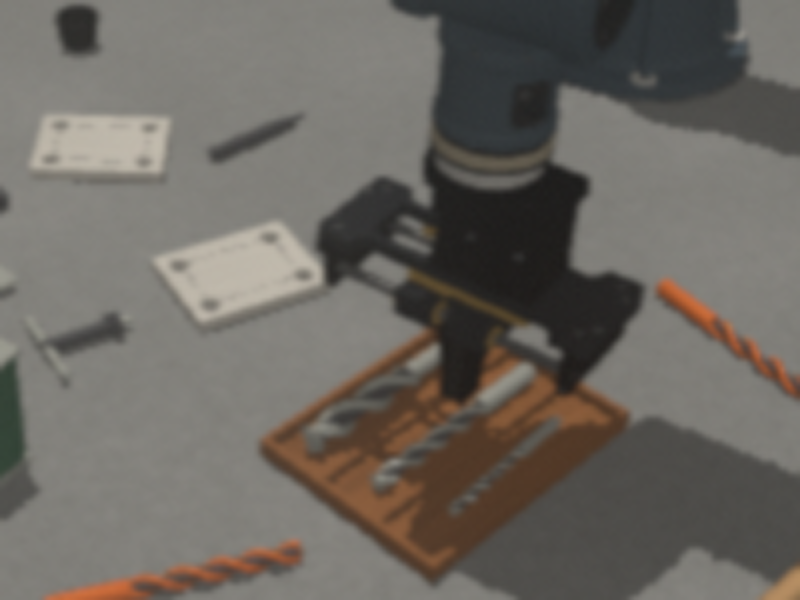

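The scene view shows the closed fingertips hovering above the middle drill's middle, at crop (460,395), with a visible gap. I'll hold, then rise to about 30 cm.

Emit:
drive_tool(
  plan=[
    {"offset": [0, 0, 0], "delta_rot": [0, 0, 0], "jaw": 0},
    {"offset": [0, 0, 0], "delta_rot": [0, 0, 0], "jaw": 0},
    {"offset": [0, 0, 0], "delta_rot": [0, 0, 0], "jaw": 0},
    {"offset": [0, 0, 0], "delta_rot": [0, 0, 0], "jaw": 0},
    {"offset": [0, 0, 0], "delta_rot": [0, 0, 0], "jaw": 0},
    {"offset": [0, 0, 0], "delta_rot": [0, 0, 0], "jaw": 0},
    {"offset": [0, 0, 0], "delta_rot": [0, 0, 0], "jaw": 0},
    {"offset": [0, 0, 0], "delta_rot": [0, 0, 0], "jaw": 0},
  ],
)

```text
time: 12.43
position: [0.5157, 0.2742, 0.0405]
tool_rot: [0.781, -0.624, -0.0, 0.0]
ft_force: [0.4, 0.1, -0.2]
grip_width: 0.0004
```

Emit:
drive_tool(
  plan=[
    {"offset": [0, 0, 0], "delta_rot": [0, 0, 0], "jaw": 0},
    {"offset": [0, 0, 0], "delta_rot": [0, 0, 0], "jaw": 0},
    {"offset": [0, 0, 0], "delta_rot": [0, 0, 0], "jaw": 0},
    {"offset": [0, 0, 0], "delta_rot": [0, 0, 0], "jaw": 0},
    {"offset": [0, 0, 0], "delta_rot": [0, 0, 0], "jaw": 0},
    {"offset": [0, 0, 0], "delta_rot": [0, 0, 0], "jaw": 0},
    {"offset": [0, 0, 0], "delta_rot": [0, 0, 0], "jaw": 0},
    {"offset": [0, 0, 0], "delta_rot": [0, 0, 0], "jaw": 0},
  ],
)

```text
time: 13.1
position: [0.5157, 0.2742, 0.0406]
tool_rot: [0.781, -0.624, 0.0, -0.0]
ft_force: [-0.3, -0.9, 0.2]
grip_width: 0.0001
```

Emit:
drive_tool(
  plan=[
    {"offset": [0, 0, 0], "delta_rot": [0, 0, 0], "jaw": 0},
    {"offset": [0, 0, 0], "delta_rot": [0, 0, 0], "jaw": 0},
    {"offset": [0, 0, 0], "delta_rot": [0, 0, 0], "jaw": 0},
    {"offset": [0, 0, 0], "delta_rot": [0, 0, 0], "jaw": 0},
    {"offset": [0, 0, 0], "delta_rot": [0, 0, 0], "jaw": 0},
    {"offset": [0, 0, 0], "delta_rot": [0, 0, 0], "jaw": 0},
    {"offset": [0, 0, 0], "delta_rot": [0, 0, 0], "jaw": 0},
    {"offset": [0, 0, 0], "delta_rot": [0, 0, 0], "jaw": 0},
  ],
)

```text
time: 13.77
position: [0.5157, 0.2743, 0.0406]
tool_rot: [0.781, -0.624, 0.0, -0.0]
ft_force: [-0.5, 0.7, 0.8]
grip_width: 0.0006
```

Emit:
drive_tool(
  plan=[
    {"offset": [0, 0, -1.5], "delta_rot": [0, 0, 0], "jaw": 0},
    {"offset": [0, 0, -4.5], "delta_rot": [0, 0, 0], "jaw": 0},
    {"offset": [0, 0, -8], "delta_rot": [0, 0, 0], "jaw": 0},
    {"offset": [0, 0, -12], "delta_rot": [0, 0, 0], "jaw": 0},
    {"offset": [0, 0, -16], "delta_rot": [0, 0, 0], "jaw": 0},
    {"offset": [0, 0, -20], "delta_rot": [0, 0, 0], "jaw": 0},
    {"offset": [0, 0, -23.5], "delta_rot": [0, 0, 0], "jaw": 0},
    {"offset": [0, 0, -25], "delta_rot": [0, 0, 0], "jaw": 0},
  ],
)

```text
time: 14.43
position: [0.5179, 0.2751, 0.2965]
tool_rot: [0.781, -0.624, 0.003, -0.004]
ft_force: [0.4, 0.7, 0.4]
grip_width: 0.0004
```

Emit:
drive_tool(
  plan=[
    {"offset": [0, 0, 0], "delta_rot": [0, 0, 0], "jaw": 0},
    {"offset": [0, 0, 0], "delta_rot": [0, 0, 0], "jaw": 0},
    {"offset": [0, 0, 0], "delta_rot": [0, 0, 0], "jaw": 0},
    {"offset": [0, 0, 0], "delta_rot": [0, 0, 0], "jaw": 0},
    {"offset": [0, 0, 0], "delta_rot": [0, 0, 0], "jaw": 0},
    {"offset": [0, 0, 0], "delta_rot": [0, 0, 0], "jaw": 0},
    {"offset": [0, 0, 0], "delta_rot": [0, 0, 0], "jaw": 0},
    {"offset": [0, 0, 0], "delta_rot": [0, 0, 0], "jaw": 0},
  ],
)

```text
time: 15.1
position: [0.5156, 0.2742, 0.2899]
tool_rot: [0.781, -0.624, -0.0, 0.0]
ft_force: [-0.0, 0.7, -1.4]
grip_width: 0.0005
```

Run:
```python
from rig import *; from h import *
o=get_obs(); print(o["time"],o["position"],o["ft_force"],o["joint_velocities"].round(3))
im=camera("scene"); bgr=cv2.cvtColor(im,cv2.COLOR_RGB2BGR); cv2.imwrite("pics/s8.png",bgr)
```

```text
15.1 [0.51555618 0.27417269 0.28992372] [-0.01051878  0.65060548 -1.35113543] [-0.    -0.005 -0.005 -0.    -0.     0.   ]
```

View pics/s8.png

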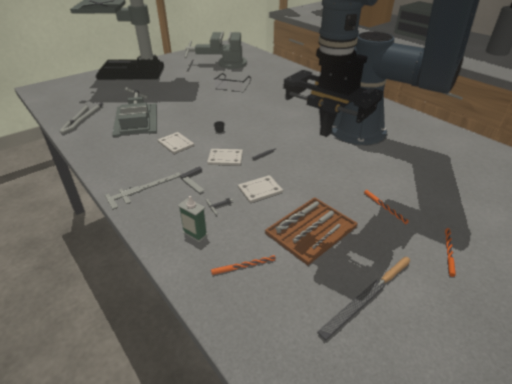

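The last scene view shows the hand raised above the tray. The plates (175,142), (225,157) and (261,188), the tray (311,228) and the other things are all where they started. Handing in.

```bash
python3 -c "
from rig import *
print(hand_in())"
```

```text
the job is handed in; nothing more can be done
None
```

I pointed at both places in the order asked, touched nothing, and handed the job in at about 15 s of the 53 s allowed.

- **Undrilled corner:** the unfinished plate is the rightmost one. I held the closed fingertips about 18.5 mm above its punch dot for about 3.3 s. Top and wrist cameras put the dot within about 2 mm of each other, near (0.556, -0.309).
- **Middle drill:** I lifted to 23 cm, crossed over high up, and held about 21.5 mm above the middle of the drill for about 2.7 s. Its measured length was 158 mm, against 116 mm for the small drill and 163 mm for the large one, and the cameras agreed on its place to about 1 mm.
- **Finish:** the hand ended at rest 29 cm above the bench. Readings at the end of each move showed only about 1 N or less at the wrist, which is sensor noise, and the last scene picture shows nothing moved.

No check failed. The small differences were about 1 mm in sideways position and 1.5 mm in height from what I aimed for.

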